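# Unclip the lid of the longer snack box

### The arm

A 6-joint arm with a two-finger parallel gripper is mounted at the origin on a cart in front of the work surface, level with it; the furniture and walls round the work are solid. World frame = base frame: x ahead of the robot, y to its left, z up, the work surface at z = 0. Lengths are in m, angles in rad, forces in N, time in s.
With the tool pointing down it reaches from about 0.4 to 0.825 m from the base axis. Payload 7 kg.
Tool frame: the origin (TCP) lies on the front face of the gripper's body, between the roots of the fingers; the fingertips stand 66 mm ahead of it and the grasp point (between the pads) lies 47 mm ahead of it; z points along the fingers, y is the line along which they close (so a half turn about z gives the same grasp; the last joint's range is limited). The gripper opens to 88 mm and grips with 3 to 60 N. Pads are 19 mm wide; open, the fingers measure 130 mm over their backs; the gripper's body (78 mm by 193 mm) begins 47 mm behind the grasp point.
Start: joints at [-0.92, 0.359, 0.012, 0, -1.224, -0.288], TCP at [0.24, -0.631, 0.292] pointing down, gripper open.
Joint ranges: [-3.07, 3.07], [-1.43, 2.12], [-1.02, 1.25], [-3.03, 1.67], [-3.05, -0], [-3.03, 3.03]. Speed limits (rad/s): [2.39, 2.39, 3.01, 3.14, 3.14, 3.14].

### API

Orientations are given as [roll, pitch, yaw] about the fixed x, y, z axes, in that order (R = Rz(yaw) Ry(pitch) Rx(roll)).
In Python, from station import arm gives the robot as it stands. The module is installed in compiled form; this text tells all that it offers.
- The arm moves only by the tool move_arm, never from a script. Its argument "increments" is a list of rows, each an object of numbers: "jaw": the gripper command: -1 is shut, 1 is fully open, values between are in proportion; "dx", "dy", "dz": the shift along the tool's x, y, z in m; "twist": the turn about the tool's z in rad. A call has 1 to 12 rows; each row shifts and turns the commanded pose from where the row before left it, along the tool's axes as they then stand; what a row does not reach is not made up. A row lasts 1/12 s, in which the tool goes at most 41.7 mm and 7.16 degrees, less where a joint would pass 70% of its speed; a pose out of reach is approached as far as the arm can. A call is refused whole if a number of a shift passes 0.0417 or a number of a turn 0.125, either way. A call with a gripper value outside its range is refused whole. The fingers move at their own pace and stop on an object; "force" is the grip in N (left out, the last holds). Time passes only in rows, so rows that do not move let the fingers close. It gives the time, the measured TCP pose, the force, the opening and the grip force at its end, in the units of the state.
- arm.get_state(): the state, without advancing time (a new reading comes with each control period).
- arm.grab_frame(name): name is "scene" or "top" or "wrist"; returns the picture (400x640x3 uint8, blue, green, red); there is no depth.
- arm.camera_info(name): a dict with "K" (3x3 intrinsics, pixels), "extrinsics" (4x4, takes a point from camera to world coordinates). Camera axes: x right, y down, z forward; pixel columns grow to the right and rows downward; lengths in m; the calibration is good to about 2 mm. A picture is of the moment at which its call begins: read the wrist's pose just before it. camera_info takes no time and is no camera call; for the wrist camera it gives the pose at the moment of the call.
- arm.job_done(): hands the job in; it is judged then, once.
Trained networks look in the newest picture that a camera, given by its name, has taken for a name from the list of things; names that differ only in an ending like _2 or _b are one class to them, and where a whole thing is asked for, a point or a joint stands for the part that bears it (a point fixed in the world has none). Each returns a list of dicts, best first, with "score" (0 to 1); they miss things now and then, are a little off and sometimes report something else, mostly with a low value. They report only what shows in the picture. A call takes as long as a camera call. They do not tell look-alikes from the thing itself.
- arm.find_in(camera, name): "position" ([x, y, z] in m, in world coordinates, good to about 4 mm: the middle of the surface that is visible of it).
- arm.silhouettes(camera, name): "pixels" (400x640 bool, what is visible of it).
- arm.pinpoint(camera, name): "position" ([x, y, z] in m, in world coordinates, good to about 4 mm: a listed point, or the origin of a listed thing).
The state is a dict: "t": time; "q": joint angles; "qd": joint speeds; "joint_efforts": joint torques, N m; "eef_pos": TCP position; "ee_rot": TCP orientation; "force": force on the tool from outside, world axes, zero at the start; "moment": the same for the moment, N m; "width": finger opening in m; "gripper_force": force on a finger pad.
Only numpy, scipy, OpenCV 4.12 (cv2) and the standard library are available. Lean on these libraries where they do the work, as an engineer would, in place of code of your own. Each camera call takes 0.05 s, during which the arm holds its last target. There are 200 camera calls.

### The job

I want to fill the longer of the two snack boxes: press the two side tabs of its lid together, lift the lid off and set it down, right way up, on the middle of the round wooden board before letting go of it. Leave the box standing where it is, do not pick it up, and leave the shorter box alone.

Things in the scene. Friction and masses are not known exactly. Their poses are not given: they have to be found in the camera images.
- lid_grip (a point): Lid of the longer box: grey plastic plate 150 x 44 mm, 4 mm thick, 85 g, with two ribbed finger tabs standing on the middle of its long sides. This point: midway between the tabs at mid-height, 75 mm above the worktop at first. x along the lid, y from right tab to left tab, z up. Set down, the lid stands on its skirt, whose underside is 31.5 mm below this point; lift it 25 mm to clear the box.
- tab_left (a joint): Lid's left tab (+y side), m: 0 out, 0.005 fully in. 32 mm long (x), 21 mm high; outer face 30 mm from lid_grip, 8 mm proud of the box's side, so fingers can reach down past it. Slides straight in against a spring (1.5 N to start, 5 N fully in). A hook under it catches below the box's rim and is free when the tab is over 3 mm in; hold both tabs in while lifting.
- tab_right (a joint): The lid's right tab (-y side), its mirror image: 0 out, 0.005 fully in. The outer faces of the two tabs are 60 mm apart when out and 50 mm when both are fully in.
- long_box: The longer snack box under that lid, white plastic, 150 x 44 mm and 60 mm high (86 mm to the top of the tabs), about 0.4 kg, standing loose on the worktop. Origin: centre of its underside; x along its length, z up.
- short_box: The shorter snack box, to be left alone: same shape, materials, width and height, but only 100 mm long, closed. Origin: centre of its underside; x along its length.
- round_board: Round wooden board lying on the worktop, 240 mm across, 14 mm thick, does not move. Origin: centre of its underside, so its top is 14 mm above.
Not all that is in view belongs to the job. What is shaped like the long_box but red is not meant.

How it is judged:
On the way, in this order (a step that is already met when the one before it is completed fails the run):
1. both tabs of the longer box's lid are pressed in while the lid is still on its box (value of joint each of tab_left, tab_right above 0.002 m and z of lid_grip in the frame of long_box below 0.085 m and horizontal distance between lid_grip and long_box below 0.015 m), for 0.1 s.
2. the lid is lifted clear of its box, which stays on the worktop (z of lid_grip in the frame of long_box above 0.095 m and height (world z) of long_box below 0.01 m), for 0.1 s.
3. the lid, still pinched by its tabs, is brought down onto the board (within 15 mm of it) (value of joint each of tab_left, tab_right above 0.001 m and height (world z) of lid_grip below 0.0605 m and horizontal distance between lid_grip and round_board below 0.06 m).
At the end, for the whole second after the job is handed in: The lid lies right way up (within 8 degrees) on the round board, its middle within 50 mm of the board's, released with both tabs sprung out; the longer box stands open and upright within 40 mm of where it was, and the shorter box is within 20 mm of where it was (horizontal distance between lid_grip and round_board below 0.05 m and height (world z) of lid_grip between 0.041 and 0.051 m and angle between lid_grip's own z axis and vertical below 0.15 rad and value of joint each of tab_left, tab_right below 0.001 m and distance of long_box from where it was at the start of the episode below 0.04 m and angle between long_box's own z axis and vertical below 0.1 rad and distance of short_box from where it was at the start of the episode below 0.02 m); the robot touches nothing.
It fails at once if the longer box was picked up (30 mm or more) (height (world z) of long_box above 0.03 m).
It fails at once if the shorter box was moved (distance of short_box from where it was at the start of the episode above 0.03 m).
It also fails if it takes over 40 s, if anything falls off the work surface, if the arm or the gripper's body presses on something with over 40 N, if the wrist force passes 120 N, or if a joint passes its speed limit or range.

## Working session

There is one attempt and no reset: what is moved stays moved. The work goes in short steps, Python scripts to look and compute and a tool call to move; the robot and the scene stay as the last step left them, time stands still between calls to the robot, and variables do not carry over. Pictures are saved under pics/ and viewed, at most 10 in all, crops included, and the job is handed in when it is done.

Besides the shell and the picture viewer there is one more tool, called after "Emit:" as name(argument=value, ...) on one line, values as JSON. move_arm: Moves the arm, as the interface text tells. Its arguments: {"type":"object","properties":{"increments":{"type":"array"},"force":{"type":"number"}},"required":["increments"]}

```bash
mkdir -p pics; python3 - <<'E'
from station import arm
import cv2,numpy as np
s=arm.get_state();print(s['t'],s['eef_pos'],s['ee_rot'],s['width'])
for c in ['top','scene']:
    f=arm.grab_frame(c);cv2.imwrite(f'pics/{c}0.png',f)
    for n in ['lid_grip','long_box','short_box','round_board']:
        for d in arm.pinpoint(c,n)[:4]: 
            p=np.array(d['position']);i=arm.camera_info(c);q=np.linalg.inv(i['extrinsics'])@np.r_[p,1];u=i['K']@q[:3];print(c,n,round(d['score'],2),p.round(3),(u[:2]/u[2]).round())
E
```

```text
0.0 [ 0.23940067 -0.63070363  0.29119568] [ 3.13988414e+00 -1.33577188e-04 -2.77891392e+00] 0.08770577085172257
top long_box 0.96 [ 0.567  0.42  -0.004] [201. 188.]
top long_box 0.68 [ 0.501  0.254 -0.   ] [263. 212.]
top short_box 0.88 [0.544 0.064 0.003] [333. 197.]
top round_board 0.95 [ 0.492 -0.252  0.   ] [450. 217.]
scene lid_grip 0.62 [0.505 0.257 0.074] [278. 220.]
scene long_box 0.78 [0.571 0.418 0.001] [218. 250.]
scene long_box 0.76 [ 0.5    0.251 -0.   ] [283. 239.]
scene short_box 0.77 [ 0.549  0.062 -0.003] [324. 204.]
scene round_board 0.89 [ 0.49  -0.252  0.   ] [407. 175.]
```

View pics/top0.png

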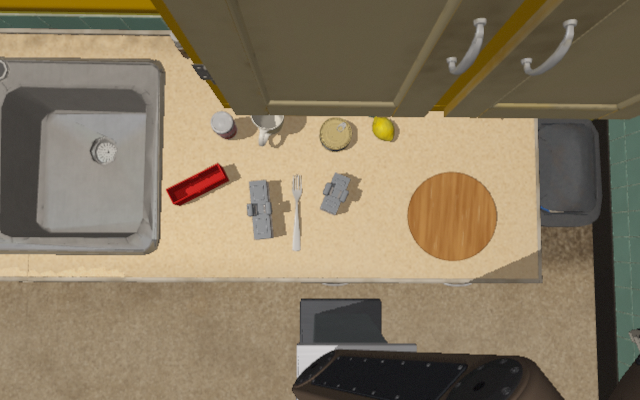

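View pics/scene0.png

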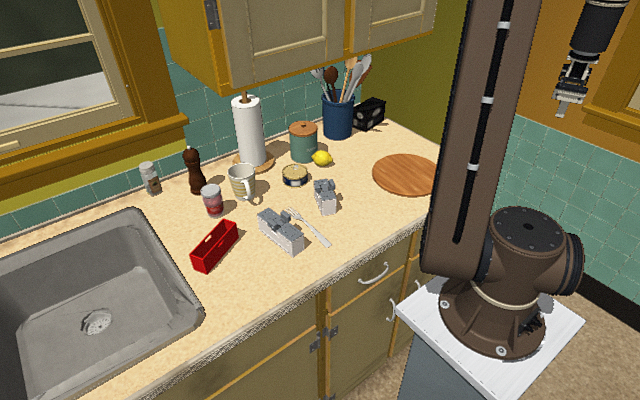

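The top view shows the lidded long box at about pixel (260,210), the short box at (336,193) and the board at (452,216). The red look-alike is at (198,185). I'm moving to above the long box.

Emit:
move_arm(increments=[{"twist":0.09,"jaw":1},{"twist":0.09,"jaw":1},{"twist":0.09,"jaw":1},{"dx":-0.025,"dy":0.03,"jaw":1},{"dx":-0.025,"dy":0.03,"jaw":1},{"dx":-0.025,"dy":0.03,"jaw":1},{"dx":-0.025,"dy":0.03,"jaw":1},{"dx":-0.025,"dy":0.03,"jaw":1},{"dx":-0.025,"dy":0.03,"jaw":1},{"dx":-0.025,"dy":0.03,"jaw":1},{"dx":-0.025,"dy":0.03,"jaw":1},{"dx":-0.01,"dy":0.035,"jaw":1}])

```text
$.increments[0]: bad value
```

Emit:
move_arm(increments=[{"dx":-0.01,"dy":0.035,"jaw":1},{"dx":-0.01,"dy":0.035,"jaw":1},{"dx":-0.01,"dy":0.035,"jaw":1},{"dx":-0.01,"dy":0.035,"jaw":1},{"dx":-0.01,"dy":0.035,"jaw":1},{"dx":-0.01,"dy":0.035,"jaw":1},{"dx":-0.01,"dy":0.035,"jaw":1},{"dx":-0.01,"dy":0.035,"jaw":1},{"dx":-0.01,"dy":0.035,"jaw":1},{"dx":-0.01,"dy":0.035,"jaw":1},{"dx":-0.01,"dy":0.035,"jaw":1},{"dx":-0.005,"dy":0.035,"jaw":1}])

```text
$.increments[0]: bad value
```

Emit:
move_arm(increments=[{"jaw":1,"dx":0,"dy":0,"dz":0,"twist":0.09},{"jaw":1,"dx":0,"dy":0,"dz":0,"twist":0.09},{"jaw":1,"dx":0,"dy":0,"dz":0,"twist":0.09},{"jaw":1,"dx":-0.025,"dy":0.03,"dz":0,"twist":0},{"jaw":1,"dx":-0.025,"dy":0.03,"dz":0,"twist":0},{"jaw":1,"dx":-0.025,"dy":0.03,"dz":0,"twist":0},{"jaw":1,"dx":-0.025,"dy":0.03,"dz":0,"twist":0},{"jaw":1,"dx":-0.025,"dy":0.03,"dz":0,"twist":0},{"jaw":1,"dx":-0.025,"dy":0.03,"dz":0,"twist":0},{"jaw":1,"dx":-0.025,"dy":0.03,"dz":0,"twist":0},{"jaw":1,"dx":-0.025,"dy":0.03,"dz":0,"twist":0},{"jaw":1,"dx":-0.01,"dy":0.035,"dz":0,"twist":0}])

```text
t: 1.5
eef_pos: [0.4255, -0.3364, 0.2922]
ee_rot: [-3.141, 0.001, -3.048]
force: [2.0, 0.3, 0.1]
width: 0.0875
gripper_force: 0.0
```

Emit:
move_arm(increments=[{"jaw":1,"dx":-0.01,"dy":0.04,"dz":0,"twist":0},{"jaw":1,"dx":-0.01,"dy":0.04,"dz":0,"twist":0},{"jaw":1,"dx":-0.01,"dy":0.04,"dz":0,"twist":0},{"jaw":1,"dx":-0.01,"dy":0.04,"dz":0,"twist":0},{"jaw":1,"dx":-0.01,"dy":0.04,"dz":0,"twist":0},{"jaw":1,"dx":-0.01,"dy":0.04,"dz":0,"twist":0},{"jaw":1,"dx":-0.01,"dy":0.04,"dz":0,"twist":0},{"jaw":1,"dx":-0.01,"dy":0.04,"dz":0,"twist":0},{"jaw":1,"dx":-0.01,"dy":0.04,"dz":0,"twist":0},{"jaw":1,"dx":-0.01,"dy":0.04,"dz":0,"twist":0},{"jaw":1,"dx":-0.01,"dy":0.04,"dz":0,"twist":0},{"jaw":1,"dx":-0.01,"dy":0.04,"dz":0,"twist":0}])

```text
t: 2.5
eef_pos: [0.4979, 0.1535, 0.2927]
ee_rot: [3.141, 0.001, -3.048]
force: [1.9, -0.8, -1.3]
width: 0.0881
gripper_force: 0.0
```

Emit:
move_arm(increments=[{"jaw":1,"dx":-0.005,"dy":0.035,"dz":0,"twist":0},{"jaw":1,"dx":-0.005,"dy":0.035,"dz":0,"twist":0},{"jaw":1,"dx":0,"dy":0.03,"dz":0,"twist":0},{"jaw":1,"dx":0,"dy":0,"dz":0,"twist":0},{"jaw":1,"dx":0,"dy":0,"dz":0,"twist":0}])

```text
t: 2.92
eef_pos: [0.4985, 0.2533, 0.2918]
ee_rot: [-3.141, -0.0, -3.046]
force: [-0.8, -1.0, -0.4]
width: 0.0877
gripper_force: 0.0
```

```bash
python3 - <<'E'
from station import arm
import cv2,numpy as np
s=arm.get_state();print(s['t'],s['eef_pos'],s['ee_rot'],s['q'],s['force'])
i=arm.camera_info('wrist');f=arm.grab_frame('wrist');cv2.imwrite('pics/w0.png',f)
K,E=np.array(i['K']),np.array(i['extrinsics'])
print(E.round(3))
for n in ['lid_grip','long_box','tab_left','tab_right']:
    for d in arm.pinpoint('wrist',n)[:3]:
        p=np.array(d['position']);q=np.linalg.inv(E)@np.r_[p,1];u=K@q[:3];print(n,round(d['score'],2),p.round(4),(u[:2]/u[2]).round())
for d in arm.silhouettes('wrist','lid_grip')[:2]:
    m=d['pixels']; v,u=np.nonzero(m)
    r=E[:3,:3]@np.linalg.inv(K)@np.c_[u,v,np.ones(len(u))].T
    t=(0.066-E[2,3])/r[2]; P=(E[:3,3:]+r*t)[:2].T.astype(np.float32)
    rc=cv2.minAreaRect(P*1000); print(round(d['score'],2),len(u),rc,cv2.boxPoints(rc).round(1).tolist())
E
```

```text
2.9167 [0.49854787 0.25331208 0.29181501] [-3.14126894e+00 -4.11419902e-04 -3.04631404e+00] [ 8.20179245e-01  1.69487315e-01 -2.46925590e-01 -3.33123897e-05
 -1.15490604e+00 -2.29568343e+00] [-0.79322188 -1.03118357 -0.35038577]
[[-0.096  0.95   0.297  0.418]
 [ 0.995  0.091  0.029  0.246]
 [ 0.     0.298 -0.954  0.384]
 [ 0.     0.     0.     1.   ]]
lid_grip 0.57 [0.5007 0.2513 0.0741] [311. 188.]
long_box 0.78 [ 0.5647  0.414  -0.0007] [432. 232.]
long_box 0.63 [ 4.980e-01  2.523e-01 -4.000e-04] [313. 170.]Traceback (most recent call last):
  File "<stdin>", line 8, in <module>
ValueError: it knows: lid_grip, long_box, round_board, short_box
```

View pics/w0.png

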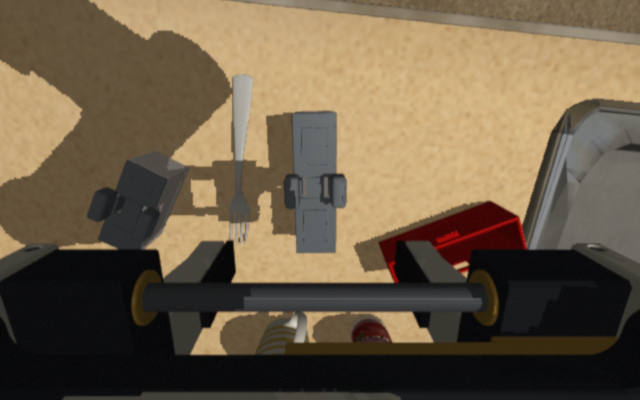

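The wrist view shows the long box's lid with its centre near pixel (315,185) and its tabs at (292,190) and (338,190). It is nearly aligned with the jaw. Next I'll measure its yaw and midpoint.

```bash
python3 - <<'E'
from station import arm
import cv2,numpy as np
i=arm.camera_info('wrist')
f=cv2.imread('pics/w0.png')
K,E=np.array(i['K']),np.array(i['extrinsics'])
def plane(uv,z):
    uv=np.asarray(uv,float); r=E[:3,:3]@np.linalg.inv(K)@np.c_[uv,np.ones(len(uv))].T
    return (E[:3,3:]+r*((z-E[2,3])/r[2]))[:2].T
m=(cv2.cvtColor(f,cv2.COLOR_BGR2HSV)[...,1]<60)&(f[...,0]>60)
m[:,:270]=0;m[:,360:]=0;m[:100]=0;m[258:]=0
n,l,st,c=cv2.connectedComponentsWithStats(m.astype(np.uint8));k=1+st[1:,4].argmax();v,u=np.nonzero(l==k);print(st[k])
rc=cv2.minAreaRect((plane(np.c_[u,v],.066)*1000).astype(np.float32));print(rc)
L=[];R=[]
for y in list(range(120,168))+list(range(215,246)):
    x=u[v==y];
    L.append((x.min(),y));R.append((x.max(),y))
for s in(L,R):
    P=plane(s,.066);a=np.polyfit(P[:,0],P[:,1],1);print('yaw',np.arctan(a[0]),'y at x=.5',np.polyval(a,.5))
print('tab tops approx',plane([(292,190),(338,190)],.08))
print('x ends',plane([(315,112),(316,252)],.066))
cv2.imwrite('pics/c0.png',cv2.resize(f[100:260,250:390],None,fx=3.5,fy=3.5))
E
```

```text
[ 289  112   58  141 5931]
((501.4294128417969, 255.33396911621094), (148.25753784179688, 58.70615005493164), 5.317629337310791)
yaw 0.11039465614729317 y at x=.5 0.23105876425976452
yaw 0.1039315674025553 y at x=.5 0.27369398354622376
tab tops approx [[0.50342528 0.23014437]
 [0.49921127 0.27535966]]
x ends [[0.42786389 0.24588946]
 [0.5753674  0.26082502]]
```

View pics/c0.png

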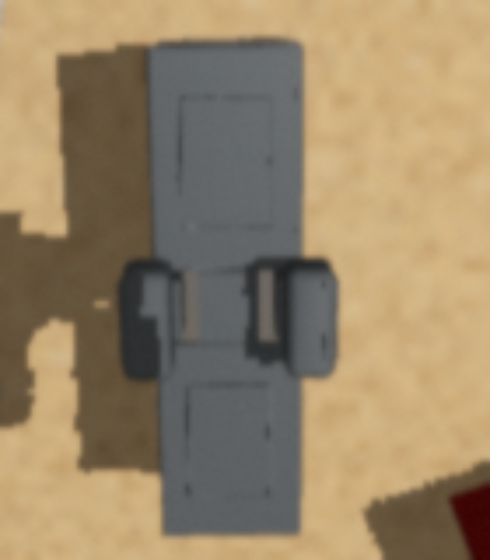

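Emit:
move_arm(increments=[{"jaw":1,"dx":-0.003,"dy":-0.001,"dz":0.03,"twist":-0.01},{"jaw":1,"dx":0,"dy":0,"dz":0.03,"twist":0},{"jaw":1,"dx":0,"dy":0,"dz":0.03,"twist":0},{"jaw":1,"dx":0,"dy":0,"dz":0.03,"twist":0},{"jaw":1,"dx":0,"dy":0,"dz":0.02,"twist":0},{"jaw":1,"dx":0,"dy":0,"dz":0.02,"twist":0},{"jaw":1,"dx":0,"dy":0,"dz":0.01,"twist":0},{"jaw":1,"dx":0,"dy":0,"dz":0,"twist":0},{"jaw":1,"dx":0,"dy":0,"dz":0,"twist":0}])

```text
t: 3.82
eef_pos: [0.5023, 0.2505, 0.1226]
ee_rot: [-3.141, 0.0, -3.039]
force: [1.4, -0.3, 0.4]
width: 0.0874
gripper_force: 0.0
```

```bash
python3 - <<'E'
from station import arm
import cv2
cv2.imwrite('pics/w1.png',arm.grab_frame('wrist'))
E
```

```text
(no output)
```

View pics/w1.png

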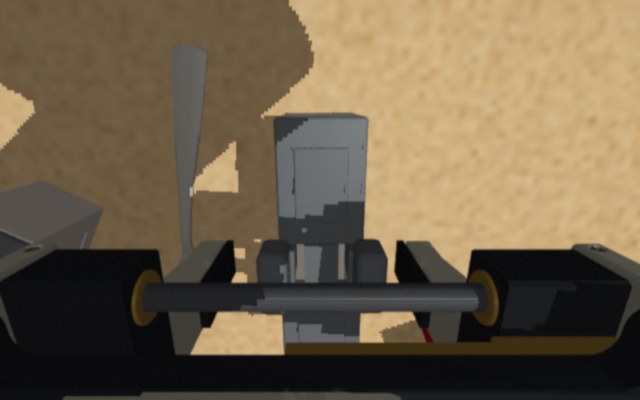

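The fingers straddle the tabs, which sit at columns 258 and 386 against 233 and 397 for the fingers. That puts the tabs about 3 mm toward +y, so I'll centre on them and close.

Emit:
move_arm(increments=[{"jaw":1,"dx":0,"dy":0.003,"dz":0,"twist":0},{"jaw":-1,"dx":0,"dy":0,"dz":0,"twist":0},{"jaw":-1,"dx":0,"dy":0,"dz":0,"twist":0},{"jaw":-1,"dx":0,"dy":0,"dz":0,"twist":0},{"jaw":-1,"dx":0,"dy":0,"dz":0,"twist":0},{"jaw":-1,"dx":0,"dy":0,"dz":0,"twist":0},{"jaw":-1,"dx":0,"dy":0,"dz":0,"twist":0},{"jaw":-1,"dx":0,"dy":0,"dz":0,"twist":0},{"jaw":-1,"dx":0,"dy":0,"dz":0,"twist":0}], force=15)

```text
t: 4.62
eef_pos: [0.5016, 0.2541, 0.1223]
ee_rot: [3.142, 0.0, -3.039]
force: [-1.4, 0.2, 3.5]
width: 0.0497
gripper_force: 15.0
```

Emit:
move_arm(increments=[{"jaw":-1,"dx":0,"dy":0,"dz":0,"twist":0},{"jaw":-1,"dx":0,"dy":0,"dz":0,"twist":0},{"jaw":-1,"dx":0,"dy":0,"dz":-0.005,"twist":0},{"jaw":-1,"dx":0,"dy":0,"dz":-0.005,"twist":0},{"jaw":-1,"dx":0,"dy":0,"dz":-0.005,"twist":0},{"jaw":-1,"dx":0,"dy":0,"dz":-0.005,"twist":0},{"jaw":-1,"dx":0,"dy":0,"dz":-0.005,"twist":0}])

```text
t: 5.2
eef_pos: [0.5017, 0.2541, 0.1478]
ee_rot: [3.141, 0.0, -3.039]
force: [0.9, -0.7, -0.5]
width: 0.0499
gripper_force: 15.0
```

```bash
python3 - <<'E'
from station import arm
import cv2,numpy as np
f=arm.grab_frame('scene');cv2.imwrite('pics/s1.png',cv2.resize(f[130:300,200:400],None,fx=3,fy=3))
s=arm.get_state();print(s['force'],s['width'])
E
```

```text
[0.61894875 0.11607688 0.8796574 ] 0.04961269884685841
```

View pics/s1.png

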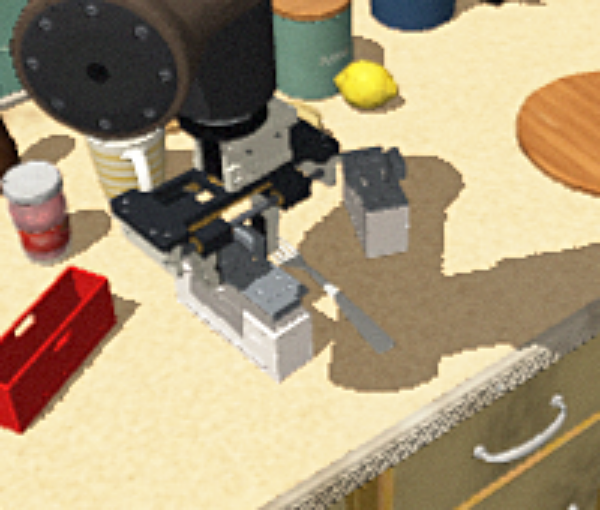

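The lid has come off the box, which is still standing in its place. Now I'll raise the lid and carry it to the board.

Emit:
move_arm(increments=[{"jaw":-1,"dx":0,"dy":0,"dz":-0.02,"twist":0},{"jaw":-1,"dx":0,"dy":0,"dz":-0.03,"twist":0},{"jaw":-1,"dx":0,"dy":0,"dz":-0.03,"twist":0},{"jaw":-1,"dx":0,"dy":0,"dz":-0.03,"twist":0},{"jaw":-1,"dx":0,"dy":-0.01,"dz":-0.01,"twist":0},{"jaw":-1,"dx":0,"dy":-0.02,"dz":0,"twist":0},{"jaw":-1,"dx":0.005,"dy":-0.03,"dz":0,"twist":0},{"jaw":-1,"dx":0.005,"dy":-0.03,"dz":0,"twist":0},{"jaw":-1,"dx":0.005,"dy":-0.03,"dz":0,"twist":0},{"jaw":-1,"dx":0.005,"dy":-0.03,"dz":0,"twist":0},{"jaw":-1,"dx":0.005,"dy":-0.03,"dz":0,"twist":0},{"jaw":-1,"dx":0.005,"dy":-0.03,"dz":0,"twist":0}])

```text
t: 6.25
eef_pos: [0.4927, 0.0405, 0.2671]
ee_rot: [3.141, 0.0, -3.039]
force: [0.7, 0.4, -1.5]
width: 0.0495
gripper_force: 15.0
```

Emit:
move_arm(increments=[{"jaw":-1,"dx":0.004,"dy":-0.03,"dz":0,"twist":0},{"jaw":-1,"dx":0.004,"dy":-0.03,"dz":0,"twist":0},{"jaw":-1,"dx":0.004,"dy":-0.03,"dz":0,"twist":0},{"jaw":-1,"dx":0.004,"dy":-0.03,"dz":0,"twist":0},{"jaw":-1,"dx":0.004,"dy":-0.03,"dz":0,"twist":0},{"jaw":-1,"dx":0.004,"dy":-0.03,"dz":0,"twist":0},{"jaw":-1,"dx":0.004,"dy":-0.03,"dz":0,"twist":0},{"jaw":-1,"dx":0.004,"dy":-0.03,"dz":0,"twist":0},{"jaw":-1,"dx":0,"dy":-0.03,"dz":0,"twist":0},{"jaw":-1,"dx":0,"dy":-0.02,"dz":0,"twist":0},{"jaw":-1,"dx":0,"dy":0,"dz":0,"twist":0},{"jaw":-1,"dx":0,"dy":0,"dz":0,"twist":0}])

```text
t: 7.25
eef_pos: [0.4907, -0.2508, 0.2665]
ee_rot: [3.141, -0.001, -3.041]
force: [-0.4, 0.6, -1.2]
width: 0.0498
gripper_force: 15.0
```

```bash
python3 - <<'E'
from station import arm
import cv2
cv2.imwrite('pics/w2.png',arm.grab_frame('wrist'))
print([ (d['score'],d['position']) for d in arm.pinpoint('wrist','lid_grip')],[ (d['score'],d['position']) for d in arm.pinpoint('wrist','round_board')])
E
```

```text
[(0.71, [0.4926, -0.2552, 0.2167])] []
```

View pics/w2.png

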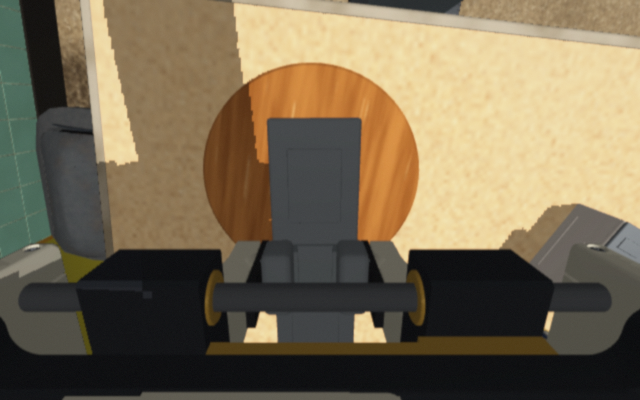

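The lid is held level over the middle of the board, which is centred near pixel (311,168). Lowering it now.

Emit:
move_arm(increments=[{"jaw":-1,"dx":0,"dy":0,"dz":0.02,"twist":0},{"jaw":-1,"dx":0,"dy":0,"dz":0.03,"twist":0},{"jaw":-1,"dx":0,"dy":0,"dz":0.03,"twist":0},{"jaw":-1,"dx":0,"dy":0,"dz":0.03,"twist":0},{"jaw":-1,"dx":0,"dy":0,"dz":0.03,"twist":0},{"jaw":-1,"dx":0,"dy":0,"dz":0.015,"twist":0},{"jaw":-1,"dx":0,"dy":0,"dz":0.01,"twist":0},{"jaw":-1,"dx":0,"dy":0,"dz":0.004,"twist":0},{"jaw":-1,"dx":0,"dy":0,"dz":0.003,"twist":0},{"jaw":-1,"dx":0,"dy":0,"dz":0,"twist":0},{"jaw":-1,"dx":0,"dy":0,"dz":0,"twist":0}])

```text
t: 8.32
eef_pos: [0.492, -0.2496, 0.0962]
ee_rot: [-3.141, 0.002, -3.038]
force: [-0.2, -0.5, -0.6]
width: 0.0495
gripper_force: 15.0
```

Emit:
move_arm(increments=[{"jaw":-1,"dx":0,"dy":0,"dz":0.001,"twist":0},{"jaw":-1,"dx":0,"dy":0,"dz":0.001,"twist":0},{"jaw":-1,"dx":0,"dy":0,"dz":0,"twist":0},{"jaw":-1,"dx":0,"dy":0,"dz":0,"twist":0}])

```text
t: 8.65
eef_pos: [0.4913, -0.2497, 0.0935]
ee_rot: [-3.141, 0.001, -3.039]
force: [-0.0, 0.0, -0.8]
width: 0.0495
gripper_force: 15.0
```

Emit:
move_arm(increments=[{"jaw":-1,"dx":0,"dy":0,"dz":0.001,"twist":0},{"jaw":-1,"dx":0,"dy":0,"dz":0,"twist":0},{"jaw":-1,"dx":0,"dy":0,"dz":0,"twist":0}])

```text
t: 8.9
eef_pos: [0.4914, -0.2497, 0.0924]
ee_rot: [-3.141, 0.0, -3.039]
force: [-0.8, -0.3, 1.6]
width: 0.0495
gripper_force: 15.0
```

The lid is at, or within about 1 mm of, the board. I'll open the gripper, wait, then retreat straight up.

Emit:
move_arm(increments=[{"jaw":1,"dx":0,"dy":0,"dz":0,"twist":0},{"jaw":1,"dx":0,"dy":0,"dz":0,"twist":0},{"jaw":1,"dx":0,"dy":0,"dz":0,"twist":0},{"jaw":1,"dx":0,"dy":0,"dz":0,"twist":0},{"jaw":1,"dx":0,"dy":0,"dz":0,"twist":0},{"jaw":1,"dx":0,"dy":0,"dz":0,"twist":0},{"jaw":1,"dx":0,"dy":0,"dz":0,"twist":0},{"jaw":1,"dx":0,"dy":0,"dz":0,"twist":0}])

```text
t: 9.57
eef_pos: [0.4912, -0.2497, 0.0921]
ee_rot: [3.142, -0.0, -3.039]
force: [-0.5, 0.1, -0.1]
width: 0.087
gripper_force: 0.0
```

Emit:
move_arm(increments=[{"jaw":1,"dx":0,"dy":0,"dz":-0.01,"twist":0},{"jaw":1,"dx":0,"dy":0,"dz":-0.02,"twist":0},{"jaw":1,"dx":0,"dy":0,"dz":-0.03,"twist":0},{"jaw":1,"dx":0,"dy":0,"dz":-0.03,"twist":0},{"jaw":1,"dx":0,"dy":0,"dz":-0.03,"twist":0},{"jaw":1,"dx":0,"dy":0,"dz":-0.03,"twist":0},{"jaw":1,"dx":0,"dy":0,"dz":-0.02,"twist":0},{"jaw":1,"dx":0,"dy":0,"dz":0,"twist":0},{"jaw":1,"dx":0,"dy":0,"dz":0,"twist":0}])

```text
t: 10.32
eef_pos: [0.4916, -0.2497, 0.2643]
ee_rot: [-3.141, 0.004, -3.039]
force: [0.1, -0.7, -1.2]
width: 0.0871
gripper_force: 0.0
```

```bash
python3 - <<'E'
from station import arm
import cv2,numpy as np
a=arm.grab_frame('wrist')
print([ (d['score'],d['position']) for d in arm.pinpoint('wrist','lid_grip')])
b=arm.grab_frame('scene')
for n in ['long_box','short_box','lid_grip']: print(n,[ (d['score'],np.round(d['position'],3)) for d in arm.pinpoint('scene',n)])
cv2.imwrite('pics/e.png',cv2.resize(np.vstack([a[60:340],b[100:300]]),None,fx=1.2,fy=1.2))
E
```

```text
[(0.63, [0.4926, -0.2521, 0.0417])]
long_box [(0.94, array([0.503, 0.254, 0.   ])), (0.85, array([ 0.572,  0.418, -0.   ]))]
short_box [(0.77, array([ 0.549,  0.063, -0.003]))]
lid_grip [(0.97, array([ 0.496, -0.245,  0.044]))]
```

View pics/e.png

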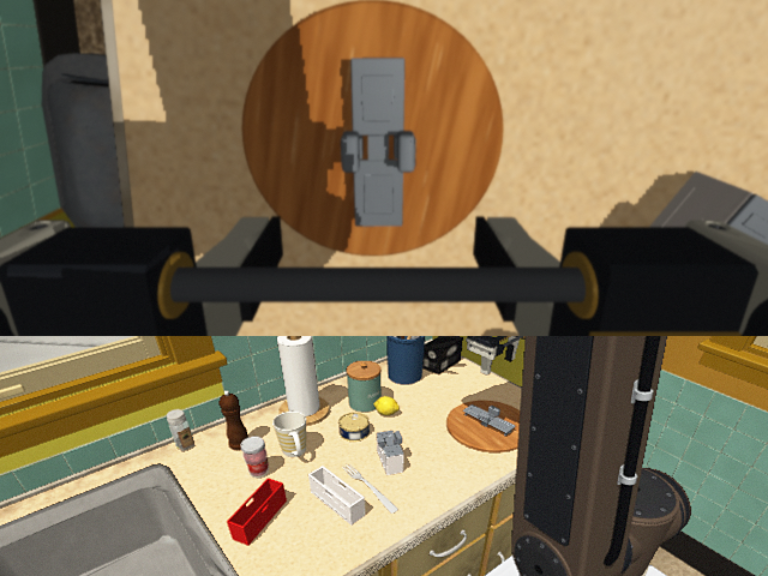

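The lid lies right way up in the middle of the board at about (378,145) in the combined picture, with its tabs out. The long box stands open in its place and the short box hasn't moved.

```bash
python3 -c "
from station import arm
print(arm.job_done())"
```

```text
the job is handed in; nothing more can be done
None
```

The longer box's lid is off and lying right way up on the middle of the round board with its tabs released; the open box is where it was, the shorter box was not touched, and the job is handed in (no verdict came back).

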